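Push the parts box home into the bench corner stop

TASK

Push the flat blue compartment box along the bench until it sits fully home in the corner stop, its front side (the one nearer the robot) flat against the near rail and its left side flat against the side rail. Only push it with the fingers: it stays down on the bench and is never lifted or tipped up. Leave the bottle, the screw tray and the small motor where they stand.

Things in the scene. Friction and masses are not known exactly. Their poses are not given: they have to be found in the camera images.
- organiser: Flat blue compartment box, clear lid fixed shut, about 0.35 kg, loose. Origin: underside, mid-box; x to its hinged back side (away from the robot, within 0.4 rad), y to its left, z up. Upright sides at x = -62 (front), x = +66 (back), y = -100, +100 mm; 35 mm high. A lid tab juts from mid-front to x = -70, 32 mm up, clear above the rail; hinges jut at the back to x = 71. 1.5 to 5 N slides it.
- stop: Fixed corner stop: two aluminium rails, 16 mm thick, 22 high (screws 25). Origin: inner corner at bench height; x away from the robot (within 0.2 rad), y left, z up. Near rail: 200 mm along -y from the corner, inner face x = 0. Side rail: 130 mm along +x, inner face y = 0. With the box home its origin is at x = 62, y = -100 mm in this frame, axes parallel.
- bottle: White round plastic bottle, 58 mm in diameter, 158 mm high, upright on the right of the bench; a bystander. Origin: centre of its underside.
- screw_tray: Small open blue tray with a few screws in it, 89 x 129 x 42 mm, on the right of the bench; a bystander. Origin: centre of its underside.
- motor_0: Small black motor, 26 mm across, 29 mm high, with two short leads (30 x 59 mm over all), a little to the right of the work; a bystander. Origin: middle of its underside, leads included.

How it is judged (in metres and radians):
At the end, for the whole second after the job is handed in: The box lies flat and at rest on the bench, within 4 mm of touching both rails and within 0.03 rad of square with them (x of organiser in the frame of stop between 0.058 and 0.066 m and y of organiser in the frame of stop between -0.104 and -0.096 m and angle between the x axis of organiser and the x axis of stop, either way round below 0.03 rad and height (world z) of organiser below 0.004 m and angle between organiser's own z axis and vertical below 0.03 rad and linear speed of organiser below 0.01 m/s).
It fails at once if the box is lifted or carried off the bench (by 12 mm or more) (height (world z) of organiser above 0.012 m).
It fails at once if the box is tipped up (over 0.12 rad) (angle between organiser's own z axis and vertical above 0.12 rad).
It fails at once if the bottle is shifted by over 20 mm (distance of bottle from where it was at the start of the episode above 0.02 m).
It fails at once if the screw tray is shifted by over 20 mm (distance of screw_tray from where it was at the start of the episode above 0.02 m).
It fails at once if the motor is shifted by over 20 mm (distance of motor_0 from where it was at the start of the episode above 0.02 m).
It also fails if it takes over 48 s, if anything falls off the work surface, if the arm or the gripper's body presses on something with over 40 N, if the wrist force passes 120 N, or if a joint passes its speed limit or range.

ROBOT

A 6-joint arm with a two-finger parallel gripper is mounted at the origin on the work surface; the furniture and walls round the work are solid. World frame = base frame: x ahead of the robot, y to its left, z up, the work surface at z = 0. Lengths are in mm, angles in rad, forces in N, time in s.
With the tool pointing down it reaches from about 375 to 750 mm from the base axis. Payload 9 kg.
Tool frame: the origin (TCP) lies between the finger pads; the fingertips stand 14 mm ahead of it and the grasp point (between the pads) lies 5 mm behind it (manip.tcp_to_tips is the distance from the TCP to the fingertips, in mm); z points along the fingers, y is the line along which they close (so a half turn about z gives the same grasp; the last joint's range is limited). The gripper opens to 85 mm and grips with 20 to 120 N. Pads are 22 mm wide; open, the fingers measure 114 mm over their backs; the gripper's body (76 mm by 85 mm) begins 54 mm behind the grasp point. The pads swing forward as they close: fully open they stand 13 mm farther back than shut.
Start: joints at [0.977, 0.104, 0.097, 1.564, 0, 1.353], TCP at [220.216, 558.158, 245.331] pointing down, gripper open.
Joint ranges: [-2.99, 2.99], [-0.84, 1.86], [-1.1, 1.16], [-1.84, 2.11], [-1.51, 1.56], [-3.14, 3.14]. Speed limits (rad/s): [2.22, 2.22, 2.57, 3.14, 3.14, 3.14].

INTERFACE

Orientations are given as [roll, pitch, yaw] about the fixed x, y, z axes, in that order (R = Rz(yaw) Ry(pitch) Rx(roll)).
In Python, from workcell import telemetry, vision, manip gives the robot as it stands. The module is installed in compiled form; this text tells all that it offers.
- The arm moves only by the shell command python3 -m jog 'ROWS' [FORCE]. ROWS is JSON, a list of rows, each a list of 5 numbers: the shift along the tool's x, y, z in mm, then the turn about the tool's z in rad, then the finger opening in mm, from 0 to 85.4. In form: [[x, y, z, spin, fingers], ...]. A call has 1 to 20 rows; each row is the pose to reach, as a shift and turn from the pose commanded when the call began, along the tool's axes at that moment; what a row does not reach only later rows make up. A row lasts 1/12 s, in which the tool goes at most 41.7 mm and 7.16 degrees, less where a joint would pass 70% of its speed; a pose out of reach is approached as far as the arm can. A call with a gripper value outside its range is refused whole. The fingers move at their own pace and stop on an object; FORCE is the grip in N (left out, the last holds). Time passes only in rows, so rows that repeat a pose let the fingers close. It gives the time, the measured TCP pose, the force, the opening and the grip force at its end, in the units of the state.
- telemetry.get_state(): the state, without advancing time (a new reading comes with each control period).
- vision.camera(name): name is "scene" or "top" or "wrist"; returns the picture (480x640x3 uint8, red, green, blue); there is no depth.
- vision.calibration(name): a dict with "K" (3x3 intrinsics, pixels), "k1" (the pictures are not rectified: a ray, as slopes to the right and down, at radius r is drawn at 1 + k1 r^2 times it, then the intrinsics apply), "R" (3x3) and "t" (3): a world point X has camera coordinates R X + t; the wrist camera has in their place "tool_from_camera" (4x4, takes a point from camera to tool coordinates, whose origin is the TCP and whose axes are the flange's). Camera axes: x right, y down, z forward; pixel columns grow to the right and rows downward; lengths in mm; the calibration is good to about 2 mm. A picture is of the moment at which its call begins: read the wrist's pose just before it. calibration takes no time and is no camera call.
- manip.hand_in(): hands the job in; it is judged then, once.
Trained networks look in the newest picture that a camera, given by its name, has taken for a name from the list of things; names that differ only in an ending like _2 or _b are one class to them, and where a whole thing is asked for, a point or a joint stands for the part that bears it (a point fixed in the world has none). Each returns a list of dicts, best first, with "confidence" (0 to 1); they miss things now and then, are a little off and sometimes report something else, mostly with a low value. They report only what shows in the picture. A call takes as long as a camera call.
- vision.spot_in(thing, camera): "xy" ([column, row] in pixels, amid what is visible of it).
- vision.tip_of(thing, camera): "xy" ([column, row] in pixels: a listed point, or the origin of a listed thing).
The state is a dict: "time_s": time; "joint_positions": joint angles; "dq": joint speeds; "joint_efforts": joint torques, N m; "tcp_pos": TCP position; "tool_rot": TCP orientation; "force": force on the tool from outside, world axes, zero at the start; "wrist_torque": the same for the moment, N m; "gripper_width": opening from 0.0 (shut) to 1.0 (fully open); "gripper_force": force on a finger pad.
Only numpy, scipy, OpenCV 4.12 (cv2) and the standard library are available. Lean on these libraries where they do the work, as an engineer would, in place of code of your own. Each camera call takes 0.05 s, during which the arm holds its last target. There are 200 camera calls.

## Working session

There is one attempt and no reset: what is moved stays moved. The work goes in short steps, Python scripts to look and compute and a shell command to move; the robot and the scene stay as the last step left them, time stands still between calls to the robot, and variables do not carry over. Pictures are saved under pics/ and viewed, at most 10 in all, crops included, and the job is handed in when it is done.

```bash
mkdir -p pics; cat > h.py <<'E'
import numpy as np,cv2
from workcell import telemetry,vision,manip
def ray(cam,uv):
    c=vision.calibration(cam);K=np.array(c["K"]);k=c["k1"]
    d=np.linalg.solve(K,[uv[0],uv[1],1.]);p=d[:2].copy()
    for _ in range(30): p=d[:2]/(1+k*(p@p))
    R=np.array(c["R"]);t=np.array(c["t"])
    return -R.T@t, R.T@np.array([p[0],p[1],1])
def at(cam,uv,z):
    o,d=ray(cam,uv);return o+d*(z-o[2])/d[2]
def px(cam,X):
    c=vision.calibration(cam);K=np.array(c["K"]);k=c["k1"]
    p=np.array(c["R"])@np.array(X,float)+np.array(c["t"]);s=p[:2]/p[2];s=s*(1+k*(s@s))
    return (K@[s[0],s[1],1])[:2]
E
python3 - <<'E'
from h import *
s=telemetry.get_state();print(s)
for c in("top","scene"):
    im=vision.camera(c);cv2.imwrite(f"pics/{c}0.png",im[:,:,::-1])
    for n in("organiser","stop","bottle","screw_tray","motor_0"):
        for r in vision.tip_of(n,c)[:2]: print(c,n,r,at(c,r["xy"],0).round(1))
E
```

```text
{'time_s': 0.0, 'joint_positions': array([ 9.77304091e-01,  1.04700653e-01,  9.64755006e-02,  1.56389004e+00,
       -4.66669830e-05,  1.35307982e+00]), 'dq': array([-0.00010897,  0.00053342,  0.00182165,  0.00109385, -0.00044687,
       -0.00193487]), 'joint_efforts': array([-1.00279834e-03, -5.56928909e+01,  5.03649831e+01,  1.67640770e-02,
       -2.59347926e-04,  3.98626514e-05]), 'tcp_pos': array([220.03167766, 557.86476047, 244.52494531]), 'tool_rot': array([-3.14029485e+00, -2.39309352e-04,  2.76581680e+00]), 'force': array([-0.19694199,  0.11040725,  0.70916336]), 'wrist_torque': array([ 0.00354831,  0.02839202, -0.03399104]), 'gripper_force': 0.0, 'gripper_width': 1.0001487240501297}
top organiser {'xy': [252.1, 215.5], 'confidence': 0.8} [533.1 141.5   0. ]
top stop {'xy': [171.8, 271.2], 'confidence': 0.72} [419.8 309.9   0. ]
top bottle {'xy': [435.8, 253.8], 'confidence': 0.69} [ 442.6 -241.5    0. ]
top screw_tray {'xy': [454.5, 194.1], 'confidence': 0.68} [ 568.1 -287.1    0. ]
top motor_0 {'xy': [454.3, 193.0], 'confidence': 0.65} [ 570.5 -286.8    0. ]
top motor_0 {'xy': [370.1, 286.1], 'confidence': 0.63} [ 378.7 -102.1    0. ]
scene organiser {'xy': [322.7, 205.0], 'confidence': 0.65} [529.5 152.4   0. ]
scene stop {'xy': [253.2, 179.9], 'confidence': 0.9} [429.9 300.4   0. ]
scene bottle {'xy': [384.3, 355.3], 'confidence': 0.68} [ 441.7 -233.5    0. ]
scene screw_tray {'xy': [458.0, 343.6], 'confidence': 0.94} [ 573.  -279.7    0. ]
scene motor_0 {'xy': [321.1, 311.8], 'confidence': 0.75} [388.9 -95.1   0. ]
```

View pics/top0.png

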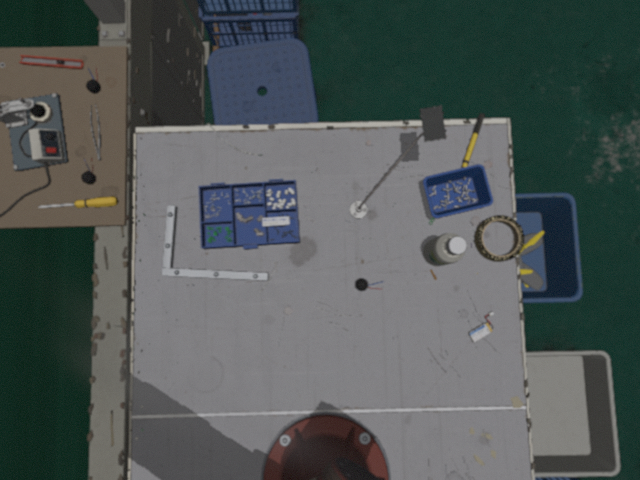

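```bash
python3 - <<'E'
import cv2
a=cv2.imread("pics/top0.png")[150:310,130:340];cv2.imwrite("pics/top0c.png",cv2.resize(a,None,fx=3.75,fy=3.75,interpolation=cv2.INTER_CUBIC)[:600,:800])
E
```

```text
(no output)
```

View pics/top0c.png

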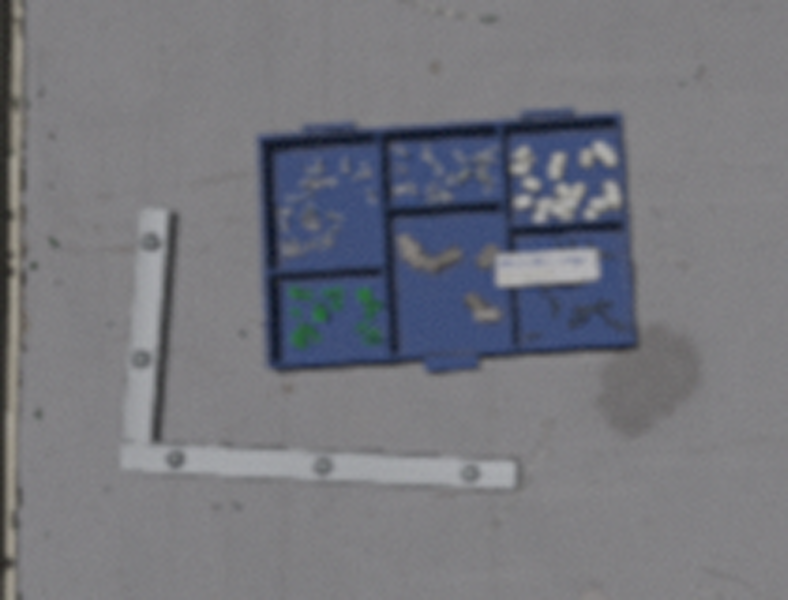

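View pics/scene0.png

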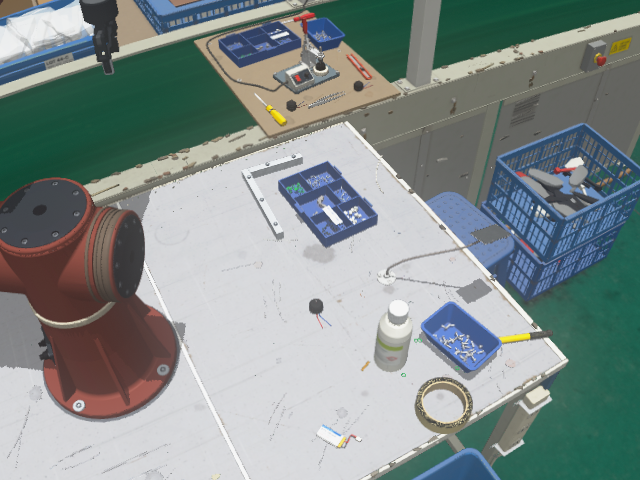

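The top picture shows the box with corners at about (200,186), (295,180), (299,242) and (202,248). The stop's inner corner is at about (171,268). Next I'll compute the poses from both views.

```bash
python3 - <<'E'
from h import *
im=cv2.imread("pics/top0.png")
# box outline via blue mask, with robust line fits
hsv=cv2.cvtColor(im,cv2.COLOR_BGR2HSV)
f=lambda x,y:((x+.5)/3.75-.5+130,(y+.5)/3.75-.5+150)
C={'BL':(262,135),'BR':(620,115),'FR':(635,347),'FL':(273,367)}
P={k:at("top",f(*v),35)[:2] for k,v in C.items()}
for k,v in P.items(): print(k,v.round(1))
n=lambda a,b:(np.linalg.norm(P[a]-P[b]).round(1),np.arctan2(*(P[a]-P[b])[::-1]).round(3))
print(n('BL','BR'),n('FL','FR'),n('BL','FL'),n('BR','FR'))
print("ctr",sum(P.values())/4)
S={'corner':(155,442),'sideend in':(170,212),'nearend in':(518,460),'near out':(516,488),'outcorner':(121,468),'side out':(141,209)}
for k,v in S.items(): print(k,at("top",f(*v),22).round(1))
print(px("top",[220,558,245]),px("scene",[220,558,245]))
print({k:vision.calibration("wrist")[k] for k in("tool_from_camera",)})
c=vision.calibration("top");print(-np.array(c["R"]).T@c["t"])
E
```

```text
BL [592. 244.]
BR [598.4  48. ]
FR [470.4  42.4]
FL [464.4 238.1]
(np.float64(196.1), np.float64(1.603)) (np.float64(195.8), np.float64(1.602)) (np.float64(127.8), np.float64(0.046)) (np.float64(128.1), np.float64(0.044))
ctr [531.28915425 143.15494661]
corner [426.2 305.2  22. ]
sideend in [552.9 297.8  22. ]
nearend in [411.5 107.9  22. ]
near out [396.3 109.2  22. ]
outcorner [412.5 323.5  22. ]
side out [555.  313.7  22. ]
[-38.31428467 398.01179205] [111.28070792  61.58749795]
{'tool_from_camera': array([[ 9.86659096e-04, -9.63596134e-01, -2.67360276e-01,
         6.75086612e+01],
       [ 9.99999459e-01,  8.62376771e-04,  5.82269148e-04,
         3.48132914e-01],
       [-3.30507008e-04, -2.67360706e-01,  9.63596463e-01,
        -1.28647760e+02],
       [ 0.00000000e+00,  0.00000000e+00,  0.00000000e+00,
         1.00000000e+00]])}
[ 363.9090727     4.28542121 1045.5945221 ]
```

```bash
python3 -m jog '[[-120,-100,0,0.3,50],[-240,-200,0,0.6,50],[-360,-300,0,0.9,50],[-485,-400,0,1.26,50],[-485,-400,0,1.26,50],[-485,-400,0,1.26,50],[-485,-400,0,1.26,50],[-485,-400,0,1.26,50],[-485,-400,0,1.26,50],[-485,-400,0,1.26,50],[-485,-400,0,1.26,50],[-485,-400,0,1.26,50],[-485,-400,0,1.26,50],[-485,-400,0,1.26,50],[-485,-400,0,1.26,50],[-485,-400,0,1.26,50],[-485,-400,0,1.26,50],[-485,-400,0,1.26,50],[-485,-400,0,1.26,50],[-485,-400,0,1.26,50]]'
python3 - <<'E'
from h import *
s=telemetry.get_state();print(s["tcp_pos"],s["tool_rot"],s["joint_positions"])
im=vision.camera("wrist");cv2.imwrite("pics/w1.png",im[:,:,::-1])
E
```

```text
time_s: 2.27
tcp_pos: [524.2, 9.3, 245.6]
tool_rot: [3.141, -0.0, 1.508]
force: [0.5, 0.3, -0.1]
gripper_width: 0.583
gripper_force: 0.0
[524.20177576   9.31903104 245.59350958] [ 3.14119242e+00 -1.81740568e-04  1.50751178e+00] [-2.32147933e-01 -1.27505981e-01 -1.32173565e-01  1.56576475e+00
  2.46419702e-04  1.40193302e+00]
```

View pics/w1.png

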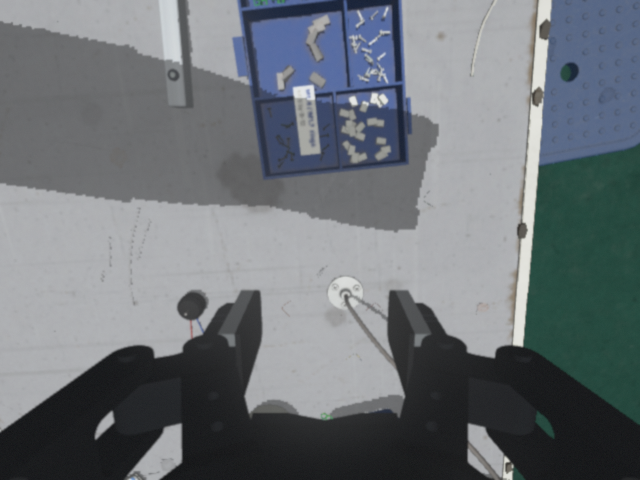

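The wrist view shows the box's near edge at rows 163–178, the rail end at (178,105), and free bench between the fingers and the box. The motor at (192,305) is clear. Next I'll descend and push left.

```bash
python3 -m jog '[[0,0,35,0,50],[0,0,75,0,50],[0,0,115,0,50],[0,0,155,0,50],[0,0,190,0,50],[0,0,210,0,50],[0,0,220,0,50],[0,0,225,0,50],[0,0,225,0,50],[5,0,225,0,50],[10,0,225,0,50],[15,0,225,0,50],[18,0,225,0,50],[21,0,225,0,50],[24,0,225,0,50],[28,0,225,0,50],[32,0,225,0,50],[36,0,225,0,50],[40,0,225,0,50],[40,0,225,0,50]]'
python3 -m jog '[[3,0,0,0,50],[6,0,0,0,50],[9,0,0,0,50],[12,0,0,0,50],[15,0,0,0,50],[18,0,0,0,50],[21,0,0,0,50],[24,0,0,0,50],[26,0,0,0,50],[26,0,0,0,50]]'
python3 - <<'E'
from h import *
s=telemetry.get_state();print(s["tcp_pos"],s["tool_rot"],s["force"])
a=vision.camera("top")[150:310,130:340,::-1];cv2.imwrite("pics/t2.png",cv2.resize(a,None,fx=3.75,fy=3.75,interpolation=cv2.INTER_CUBIC)[:600,:800])
E
```

```text
time_s: 3.98
tcp_pos: [527.4, 48.2, 20.6]
tool_rot: [3.141, 0.001, 1.506]
force: [0.2, -1.9, 1.8]
gripper_width: 0.586
gripper_force: 0.9
time_s: 4.82
tcp_pos: [528.9, 74.0, 20.5]
tool_rot: [3.142, 0.0, 1.506]
force: [-1.4, -3.0, 3.7]
gripper_width: 0.583
gripper_force: 1.7
[528.89074172  73.98656746  20.45293276] [3.14150910e+00 3.13526666e-04 1.50585140e+00] [-1.35564624 -3.04411023  3.65512152]
```

View pics/t2.png

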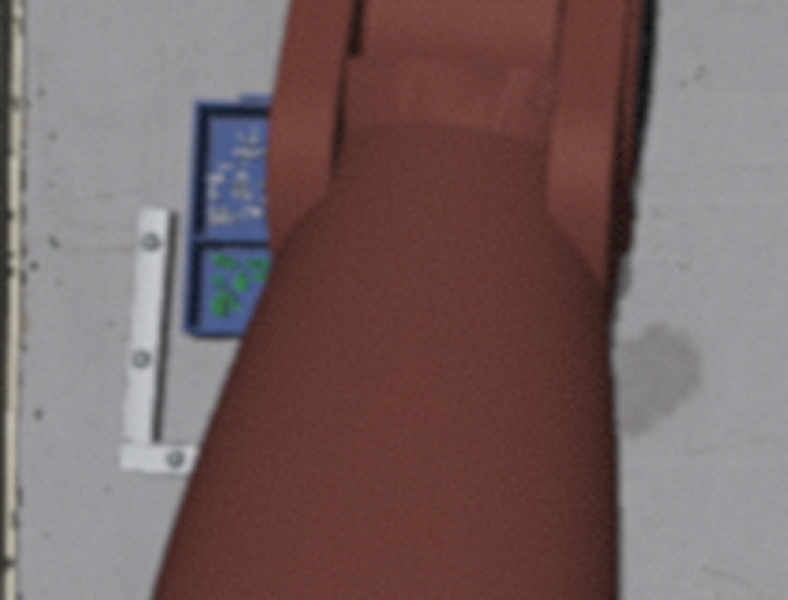

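The box is now square with the stop, with its front-left corner at (185,333) against the rail's inner face at about x=165, a gap of about 13 mm. I'll push 8 mm more and then go round behind it.

```bash
python3 -m jog '[[3,0,0,0,50],[6,0,0,0,50],[8,0,0,0,50],[8,0,0,0,50],[-5,0,0,0,50],[-15,0,0,0,50],[-15,0,-40,0,50],[-15,0,-80,0,50],[-15,0,-100,0,50],[20,30,-100,-0.12,50],[50,60,-100,-0.24,50],[85,85,-100,-0.36,50],[120,104,-100,-0.48,50],[120,104,-100,-0.6,50],[120,104,-100,-0.72,50],[120,104,-100,-0.84,50],[120,104,-100,-0.96,50],[120,104,-100,-1.08,50],[120,104,-100,-1.2,50],[120,104,-100,-1.32,50]]'
python3 -m jog '[[0,0,0,-0.12,50],[0,0,0,-0.25,50],[0,0,0,-0.25,50],[0,0,0,-0.25,50]]'
python3 - <<'E'
from h import *
s=telemetry.get_state();print(s["tcp_pos"],s["tool_rot"],s["force"])
im=vision.camera("wrist");cv2.imwrite("pics/w3.png",im[:,:,::-1])
E
```

```text
time_s: 6.53
tcp_pos: [640.3, 186.8, 119.8]
tool_rot: [3.141, -0.001, 2.832]
force: [-0.2, 0.6, 0.5]
gripper_width: 0.586
gripper_force: 0.0
time_s: 6.87
tcp_pos: [640.3, 186.8, 120.0]
tool_rot: [3.141, -0.0, 3.072]
force: [0.8, -0.3, -0.3]
gripper_width: 0.585
gripper_force: 0.0
[640.3213441  186.80050992 120.01075226] [ 3.14102873e+00 -4.93566761e-04  3.07211435e+00] [ 0.83013791 -0.25334769 -0.28437292]
```

View pics/w3.png

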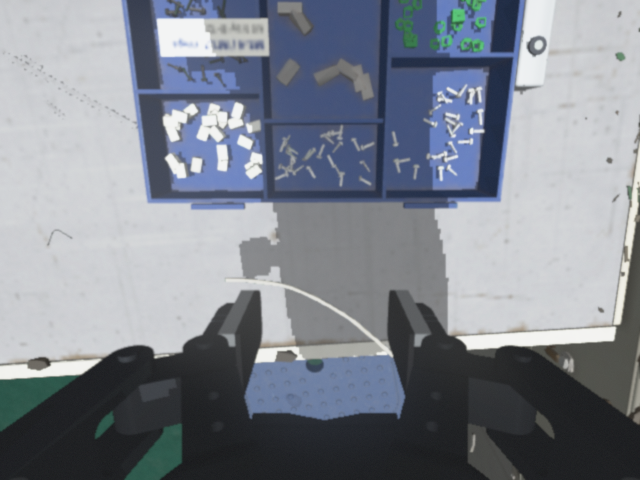

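The back edge lies straight at row 200, centred between the fingers (columns 150–500). The hinges, at columns 191–245 and 404–457, lie outside the fingers. I'll descend and push toward the near rail.

```bash
python3 -m jog '[[0,0,40,0,50],[0,0,75,0,50],[0,0,92,0,50],[0,0,99,0,50],[0,0,99,0,50],[8,0,99,0,50],[14,0,99,0,50],[18,0,99,0,50],[22,0,99,0,50],[26,0,99,0,50],[30,0,99,0,50],[34,0,99,0,50],[38,0,99,0,50],[42,0,99,0,50],[46,0,99,0,50],[50,0,99,0,50],[54,0,99,0,50],[58,0,99,0,50],[62,0,99,0,50],[62,0,99,0,50]]'
python3 -m jog '[[3,0,0,0,50],[6,0,0,0,50],[9,0,0,0,50],[12,0,0,0,50],[13,0,0,0,50],[14,0,0,0,50],[14,0,0,0,50]]'
python3 -m jog '[[1,0,0,0,50],[2,0,0,0,50],[2,0,0,0,50]]'
python3 - <<'E'
from h import *
s=telemetry.get_state();print(s["tcp_pos"],s["tool_rot"],s["force"])
c=np.array([426.,305]);d=s["tcp_pos"][:2]-c;a=-.068
print(d@[np.cos(a),np.sin(a)],d@[-np.sin(a),np.cos(a)])
a=vision.camera("top")[150:310,130:340,::-1];cv2.imwrite("pics/t4.png",cv2.resize(a,None,fx=3.75,fy=3.75,interpolation=cv2.INTER_CUBIC)[:600,:800])
E
```

```text
time_s: 8.58
tcp_pos: [579.4, 191.1, 22.6]
tool_rot: [3.141, 0.003, 3.076]
force: [3.9, -0.5, 2.2]
gripper_width: 0.587
gripper_force: 1.6
time_s: 9.17
tcp_pos: [565.9, 191.9, 22.5]
tool_rot: [3.141, 0.003, 3.075]
force: [4.5, -0.1, 3.8]
gripper_width: 0.586
gripper_force: 2.5
time_s: 9.42
tcp_pos: [564.0, 192.1, 22.4]
tool_rot: [3.141, 0.003, 3.075]
force: [4.2, 0.2, 5.2]
gripper_width: 0.586
gripper_force: 2.5
[563.95408361 192.05857297  22.43032091] [3.14118475e+00 2.90351540e-03 3.07547143e+00] [4.23306531 0.15818793 5.15047793]
145.30935632846928 -103.30675722551409
```

View pics/t4.png

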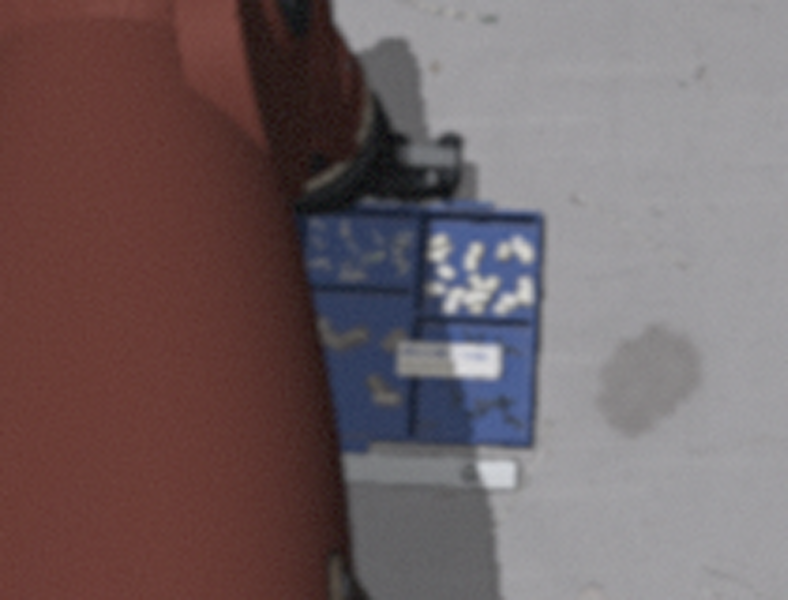

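The front edge (row ~445) is still a little short of the near rail (row ~455). I'll push on until contact.

```bash
python3 -m jog '[[1.5,0,0,0,50],[3,0,0,0,50],[4,0,0,0,50],[4,0,0,0,50]]'
python3 -m jog '[[1,0,0,0,50],[1.5,0,0,0,50],[1.5,0,0,0,50]]'
```

```text
time_s: 9.8
tcp_pos: [559.9, 192.3, 22.4]
tool_rot: [3.141, 0.003, 3.076]
force: [3.7, -0.6, 3.6]
gripper_width: 0.587
gripper_force: 2.4
time_s: 10.05
tcp_pos: [558.4, 192.4, 22.4]
tool_rot: [3.141, 0.003, 3.075]
force: [4.7, -0.1, 4.0]
gripper_width: 0.583
gripper_force: 2.6
```

```bash
python3 -m jog '[[1,0,0,0,50],[1.5,0,0,0,50],[1.5,0,0,0,50]]'
python3 -m jog '[[1,0,0,0,50],[1.5,0,0,0,50],[1.5,0,0,0,50]]'
```

```text
time_s: 10.3
tcp_pos: [557.0, 192.5, 22.4]
tool_rot: [3.141, 0.003, 3.075]
force: [6.3, -0.2, 3.5]
gripper_width: 0.582
gripper_force: 2.9
time_s: 10.55
tcp_pos: [556.3, 191.9, 22.5]
tool_rot: [-3.141, 0.005, 3.075]
force: [9.9, -4.0, 1.4]
gripper_width: 0.582
gripper_force: 4.8
```

```bash
python3 -m jog '[[1,0,0,0,50],[1,0,0,0,50]]'
python3 -m jog '[[1,0,0,0,50],[1,0,0,0,50]]'
```

```text
time_s: 10.72
tcp_pos: [556.2, 191.8, 22.7]
tool_rot: [-3.141, 0.006, 3.074]
force: [13.2, -5.0, -0.8]
gripper_width: 0.587
gripper_force: 6.7
time_s: 10.88
tcp_pos: [556.2, 191.8, 23.2]
tool_rot: [-3.141, 0.008, 3.074]
force: [15.9, -3.4, -0.6]
gripper_width: 0.587
gripper_force: 8.1
```

Contact with the near rail is made (force rising, TCP stopped where expected). Now I'll go round to the right side.

```bash
python3 -m jog '[[-10,0,0,0,50],[-25,0,0,0,50],[-25,0,-40,0,50],[-25,0,-80,0,50],[-25,0,-100,0,50],[0,-40,-100,0.12,50],[25,-80,-100,0.24,50],[45,-115,-100,0.36,50],[69,-140,-100,0.48,50],[69,-140,-100,0.6,50],[69,-140,-100,0.72,50],[69,-140,-100,0.84,50],[69,-140,-100,0.96,50],[69,-140,-100,1.08,50],[69,-140,-100,1.2,50],[69,-140,-100,1.32,50],[69,-140,-100,1.44,50],[69,-140,-100,1.57,50],[69,-140,-100,1.57,50],[69,-140,-100,1.57,50]]'
python3 - <<'E'
from h import *
im=vision.camera("wrist");cv2.imwrite("pics/w5.png",im[:,:,::-1])
E
```

```text
time_s: 12.55
tcp_pos: [473.5, 57.8, 120.9]
tool_rot: [-3.14, -0.0, 1.509]
force: [0.1, 0.1, -0.1]
gripper_width: 0.588
gripper_force: 0.0
```

View pics/w5.png

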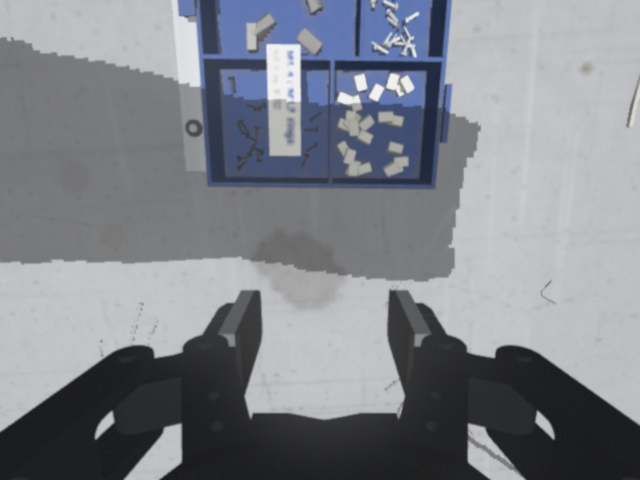

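The front side lies along the near rail (column ~205), and the box's right edge is at row 186. I'll descend and push it left to the side rail.

```bash
python3 -m jog '[[0,0,40,0,50],[0,0,75,0,50],[0,0,92,0,50],[0,0,99,0,50],[0,0,99,0,50],[8,0,99,0,50],[14,0,99,0,50],[18,0,99,0,50],[21,0,99,0,50],[24,0,99,0,50],[26,0,99,0,50],[28,0,99,0,50],[28,0,99,0,50]]'
python3 -m jog '[[1,0,0,0,50],[2,0,0,0,50],[2,0,0,0,50]]'
python3 -m jog '[[1,0,0,0,50],[2,0,0,0,50],[2,0,0,0,50]]'
```

```text
time_s: 13.68
tcp_pos: [476.1, 85.6, 22.5]
tool_rot: [3.141, 0.0, 1.506]
force: [0.0, -0.5, 0.6]
gripper_width: 0.59
gripper_force: 0.3
time_s: 13.93
tcp_pos: [476.3, 87.2, 22.5]
tool_rot: [3.141, 0.001, 1.505]
force: [0.3, -3.3, 0.6]
gripper_width: 0.587
gripper_force: 2.0
time_s: 14.18
tcp_pos: [476.3, 89.5, 22.4]
tool_rot: [3.141, 0.0, 1.506]
force: [1.8, -4.3, 1.9]
gripper_width: 0.586
gripper_force: 2.2
```

```bash
python3 -m jog '[[1,0,0,0,50],[2,0,0,0,50],[2,0,0,0,50]]'
python3 -m jog '[[1,0,0,0,50],[2,0,0,0,50],[2,0,0,0,50]]'
```

```text
time_s: 14.43
tcp_pos: [476.4, 91.5, 22.4]
tool_rot: [3.141, 0.0, 1.506]
force: [0.1, -5.6, 1.7]
gripper_width: 0.586
gripper_force: 2.5
time_s: 14.68
tcp_pos: [476.4, 91.8, 22.4]
tool_rot: [-3.142, 0.004, 1.504]
force: [-1.4, -15.3, 3.0]
gripper_width: 0.586
gripper_force: 7.9
```

Both contacts are felt. I'll back off, rise, and check from above.

```bash
python3 -m jog '[[-10,0,0,0,50],[-30,0,0,0,50],[-30,0,-40,0,50],[-30,0,-80,0,50],[-30,0,-120,0,50],[0,0,-160,0,50],[30,0,-200,0,50],[60,0,-240,0,50],[110,0,-270,0,50],[110,0,-270,0,50],[110,0,-270,0,50],[110,0,-270,0,50]]'
python3 - <<'E'
from h import *
s=telemetry.get_state();print(s["tcp_pos"],s["tool_rot"])
im=vision.camera("wrist");cv2.imwrite("pics/w6.png",im[:,:,::-1])
c=vision.calibration("wrist");print(c["K"],c["k1"])
E
```

```text
time_s: 15.68
tcp_pos: [483.6, 205.0, 293.1]
tool_rot: [3.141, -0.002, 1.509]
force: [0.7, -0.8, -0.5]
gripper_width: 0.583
gripper_force: 0.0
[483.59627651 204.96138749 293.11999315] [ 3.14065794e+00 -1.53003657e-03  1.50924582e+00]
[[385.11906079   0.         324.28035194]
 [  0.         385.11906079 241.16285283]
 [  0.           0.           1.        ]] 0.00261892618198058
```

View pics/w6.png

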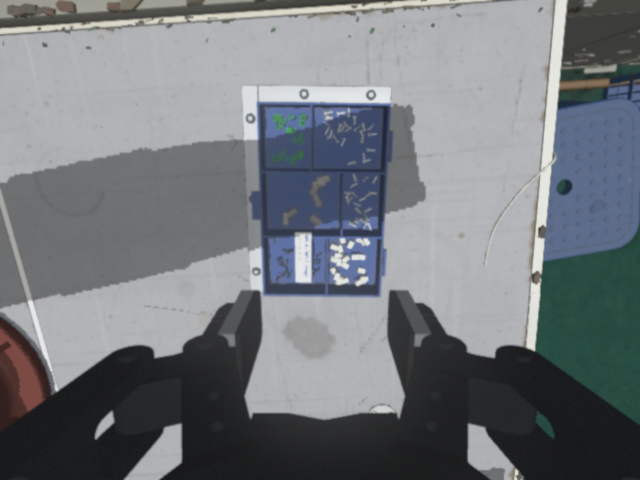

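The box sits in the corner, with its left edge at row 104 along the side rail and its front edge at columns 259–264 along the near rail. I'll zoom in to confirm.

```bash
python3 - <<'E'
import cv2
a=cv2.imread("pics/w6.png")[80:305,235:400];cv2.imwrite("pics/w6c.png",cv2.resize(a,None,fx=2.66*1,fy=2.66,interpolation=cv2.INTER_CUBIC))
E
```

```text
(no output)
```

View pics/w6c.png

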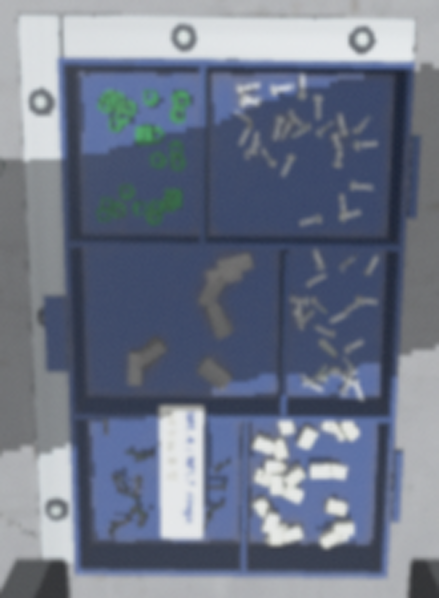

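Both rails show almost their full 16 mm width beside the box, evenly along their length, so the gaps are under about 2 mm and the box is square.

```bash
python3 -c "
from workcell import manip;print(manip.hand_in())"
```

```text
the job is handed in; nothing more can be done
None
```

I pushed the box home into the corner stop and handed the job in at about 16 s. The final picture shows it square, within about 2 mm of both rails. I kept the arm clear of the bottle, tray and motor. The hand-in returned no verdict.

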